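# Rewind a spent printer-ribbon cassette by feel and return it

### The job

Crank the hand winder clockwise until its resistance suddenly drops away, which means the ribbon's tail has come free, and stop within a quarter turn of that drop, before it jams against its stop. Then let go of it, lift the grey cassette with the orange fin out of the dock and set it down gently, flat and upright, in the blue tray. Leave everything else on the bench where it is.

Things in the scene. Friction and masses are not known exactly. Their poses are not given: they have to be found in the camera images.
- winder: white hand winder, screwed to the bench, 150 (x) x 290 (y) x 52 mm high, origin under its centre. The crank stands on its raised +y half (top at 52 mm), the cassette dock is a pocket on its -y half: floor 27 mm above the bench, inside 108 (x) x 66 (y) mm, green rim 6 mm thick rising 12 mm above that floor.
- crank (a joint): crank angle, rad, growing clockwise seen from above, the way to wind; at 0 its arm points along the winder's +x. Starts from -1.6 to 1.6. Turns about crank_axis, stays where left. Up to the first 0.6 turn is slack and light; then winding takes 6 to 14 N sideways at the knob (4 to 10 when held still) until the tail comes free, 0.9 to 2.3 turns from the start, different each time; then 1 to 2 N.
- crank_axis (a point): point on the crank's upright axis, at the mid-height of the knob; axes as the winder's.
- knob_mid (a point): middle of the crank's upright black knob: a cylinder of 22 mm diameter, 40 mm high, turning freely on its own pin, so the hand need not turn. The knob goes round crank_axis on a level circle of 40 mm radius. The steel crank arm below is 16 mm wide, its top 22 mm below this point (a disc of 22 mm diameter reaches up to the knob's underside).
- brake: small grey ribbon-brake housing with a brass screw, 40 x 26 x 30 mm, fixed on the winder between crank and dock, towards +x; origin under its centre. Nothing to handle: the brake hidden in it drags on the ribbon until the tail leaves it. About 0.3 turn beyond that drop the tail jams against a hard stop and is ruined.
- cassette_mid (a point): middle of the grey ribbon cassette, a flat box 100 (x) x 60 (y) x 28 mm, about 0.16 kg, with an orange fin on its top to hold it by: 12 mm thick (x), 44 mm long (y), 26 mm tall, from 14 to 40 mm above this point. It lies loose in the dock, this point 14 mm above the dock's floor, axes along the winder's.
- tray: blue open tray, fixed, 170 (x) x 130 (y) mm outside, 30 mm high, walls and floor 5 mm, empty. Origin under its centre.
- new_cassette: white cassette with a blue fin, same size, on the bench; leave alone. Origin under its centre.
- vial: green-capped vial, 28 mm diameter, 60 mm high, standing; leave alone. Origin under its centre.
- slide_box: red box 80 x 55 x 30 mm; leave alone. Origin under its centre.
- tube_rack: green tube rack 90 x 200 x 45 mm with tubes up to 73 mm; leave alone. Origin under its centre.
- scanner: white hand scanner lying, about 200 x 50 x 35 mm; leave alone.
- reagent: jar 60 mm diameter, 90 mm high; leave alone. Origin under its centre.
There are look-alikes about, which are no part of the job. What is shaped like the part that bears cassette_mid but brown, pink or turquoise is not meant.

How it is judged:
On the way, in this order (a step that is already met when the one before it is completed fails the run):
1. the crank is wound until the ribbon's tail is free of the brake, the cassette still in the dock (value of joint crank above 5 rad and contact force between brake and winder above 80 N and distance between cassette_mid and winder below 0.12 m and contact force between cassette and winder above 0.2 N), for 0.3 s.
2. the cassette is lifted clear of the dock (z of cassette_mid in the frame of winder above 0.075 m), for 0.1 s.
At the end, for the whole second after the job is handed in: The ribbon's tail is free of the brake (no drag left), and the cassette lies at rest, upright and flat (within 0.1 rad) on the floor of the tray, its middle within 45 mm of the tray's middle, let go (z of cassette_mid in the frame of tray between 0.015 and 0.023 m and horizontal distance between cassette_mid and tray below 0.045 m and angle between cassette_mid's own z axis and vertical below 0.1 rad and linear speed of cassette below 0.02 m/s and contact force between brake and winder above 80 N); the robot touches nothing.
It fails at once if the crank was wound on into the stop, about 0.3 turn past the drop (contact force between brake and winder above 175 N).
It fails at once if the cassette hit the tray hard (contact force between cassette and tray above 25 N).
It fails at once if one of the other things on the bench was disturbed (moved 15 mm) (distance of any of new_cassette, vial, slide_box, tube_rack, scanner, reagent from where it was at the start of the episode above 0.015 m).
It also fails if it takes over 72 s, if anything falls off the work surface, if the arm or the gripper's body presses on something with over 40 N, if the wrist force passes 120 N, or if a joint passes its speed limit or range.

### The arm

A 6-joint arm with a two-finger parallel gripper is mounted at the origin on the work surface. World frame = base frame: x ahead of the robot, y to its left, z up, the work surface at z = 0. Lengths are in m, angles in rad, forces in N, time in s.
With the tool pointing down it reaches from about 0.375 to 0.9 m from the base axis. Payload 3.1 kg.
Tool frame: the origin (TCP) lies between the finger pads; the fingertips stand 17 mm ahead of it and the grasp point (between the pads) lies 2 mm behind it; z points along the fingers, y is the line along which they close (so a half turn about z gives the same grasp; the last joint's range is limited). The gripper opens to 85 mm and grips with 20 to 120 N. Pads are 22 mm wide; open, the fingers measure 114 mm over their backs; the gripper's body (76 mm by 85 mm) begins 54 mm behind the grasp point. The pads swing forward as they close: fully open they stand 13 mm farther back than shut.
Start: joints at [-1.339, 0.527, 1.433, -0, 1.181, -0.178], TCP at [0.249, -0.573, 0.248] pointing down, gripper open.
Joint ranges: [-3.08, 3.08], [-0.75, 2.2], [0.22, 2.44], [-1.43, 4.57], [0, 2.65], [-2.85, 2.85]. Speed limits (rad/s): [2.79, 2.79, 3.14, 3.14, 3.14, 3.14].

### API

Orientations are given as a unit quaternion [x, y, z, w].
In Python, from station import sense, vision, order gives the robot as it stands.
- The arm moves only by the shell command python3 -m crank 'ROWS' [OPENING] [FORCE]. ROWS is JSON, a list of rows, each an object with "dp": the shift along the world's x, y, z in units of 30 mm (1.0 is 30 mm), a list of three; "angular": the turn, a rotation vector about the world's x, y, z in degrees, a list of three. In form: [{"dp": [dx, dy, dz], "angular": [ax, ay, az]}, ...]. A call has 1 to 20 rows; each row shifts and turns the commanded pose from where the row before left it; what a row does not reach is not made up. A row lasts 1/10 s, in which the tool goes at most 50 mm and 8.59 degrees, less where a joint would pass 70% of its speed; a pose out of reach is approached as far as the arm can. A call is refused whole if a number of a shift passes 1 or a number of a turn 8.59, either way. A call with a gripper value outside its range is refused whole. OPENING is the closure, from 0 (fully open) to 1 (shut), set as the call begins (- or left out, the last holds). The fingers move at their own pace and stop on an object; FORCE is the grip in N (left out, the last holds). Time passes only in rows, so rows that do not move let the fingers close. It gives the time, the measured TCP pose, the force, the opening and the grip force at its end, in the units of the state.
- sense(): the state, without advancing time (a new reading comes with each control period).
- vision.snapshot(name): name is "scene" or "top" or "wrist"; returns a dict with "image" (420x560x3 uint8, blue, green, red), "range_z" (420x560 float32, m along the optical axis (not along the pixel's ray), 0 where there is no reading), "mtx" (3x3 intrinsics, pixels), "pose" (4x4, takes a point from camera to world coordinates); the wrist camera has in their place "mount" (4x4, takes a point from camera to tool coordinates, whose origin is the TCP and whose axes are the flange's). Camera axes: x right, y down, z forward; pixel columns grow to the right and rows downward; lengths in m; the calibration is good to about 2 mm. A picture is of the moment at which its call begins: read the wrist's pose just before it.
- order.sign_off(): hands the job in; it is judged then, once.
The state is a dict: "t": time; "q": joint angles; "qd": joint speeds; "tau": joint torques, N m; "tcp_pos": TCP position; "tool_rot": TCP orientation; "force": force on the tool from outside, world axes, zero at the start; "ft_torque": the same for the moment, N m; "finger_gap": opening from 0.0 (shut) to 1.0 (fully open); "gripper_force": force on a finger pad.
Only numpy, scipy, OpenCV 4.12 (cv2) and the standard library are available. Lean on these libraries where they do the work, as an engineer would, in place of code of your own. Each camera call takes 0.05 s, during which the arm holds its last target. There are 200 camera calls.

## Working session

There is one attempt and no reset: what is moved stays moved. The work goes in short steps, Python scripts to look and compute and a shell command to move; the robot and the scene stay as the last step left them, time stands still between calls to the robot, and variables do not carry over. Pictures are saved under pics/ and viewed, at most 10 in all, crops included, and the job is handed in when it is done.

```bash
ls; mkdir -p pics
python3 - <<'E'
from station import sense, vision
import cv2,numpy as np
s=sense();print(s)
for n in("top","scene"):
    d=vision.snapshot(n);cv2.imwrite(f"pics/{n}0.png",d["image"]);np.savez(f"{n}0.npz",**d);print(n,d["mtx"],d["pose"])
E
```

```text
pics
{'t': 0.0, 'q': array([-1.33950186e+00,  5.28484416e-01,  1.43386953e+00, -2.93893657e-06,
        1.18138654e+00, -1.78496377e-01]), 'qd': array([-1.72246081e-03,  1.06328694e-03, -9.99735612e-04,  5.78945287e-05,
        1.72736013e-04,  1.62694605e-03]), 'tau': array([-5.12162217e-05, -4.42346907e+01, -1.78028530e+01, -2.21854516e-04,
        8.47849413e-03,  1.26425215e-05]), 'tcp_pos': array([ 0.24888572, -0.57258803,  0.24733278]), 'tool_rot': array([ 9.79081590e-01,  2.03465200e-01, -2.97054144e-05, -1.07350481e-03]), 'force': array([-0.52549284,  0.28016392, -0.06440454]), 'ft_torque': array([-0.00579205, -0.03727307,  0.00853107]), 'gripper_force': 0.0, 'finger_gap': 0.9987031258977538}
top [[453.35241776   0.         270.59499968]
 [  0.         453.35241776 206.17959433]
 [  0.           0.           1.        ]] [[-1.48978028e-02 -9.94422675e-01  1.04410726e-01  4.01977973e-01]
 [-9.99888715e-01  1.48981344e-02 -7.76761583e-04  1.93624226e-02]
 [-7.83095710e-04 -1.04410679e-01 -9.94533960e-01  1.71396232e+00]
 [ 0.00000000e+00  0.00000000e+00  0.00000000e+00  1.00000000e+00]]
scene [[434.78660483   0.         287.70316664]
 [  0.         434.78660483 209.40311235]
 [  0.           0.           1.        ]] [[-0.24087859  0.71274622 -0.65876425  1.45733214]
 [ 0.97053279  0.18150844 -0.15849541  0.24029999]
 [ 0.00660427 -0.67753045 -0.73546507  1.04245765]
 [ 0.          0.          0.          1.        ]]
```

View pics/top0.png

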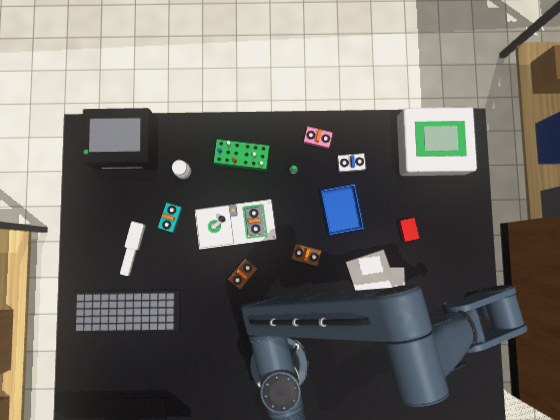

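View pics/scene0.png

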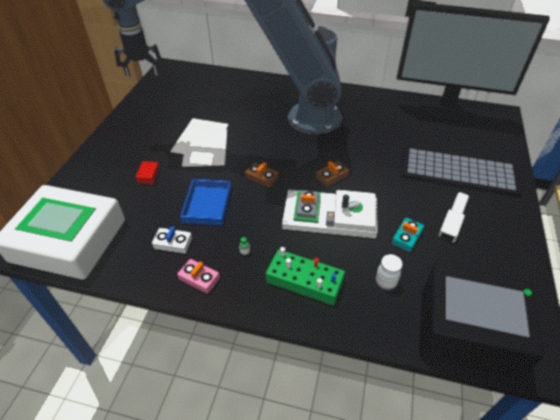

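The top view shows the winder at px (235,225) with the crank on the left half (knob ~(221,218)), the brake at (233,210), and the dock with the grey/orange cassette at (255,221). The tray is at (342,209). The look-alikes are turquoise (170,217), pink (318,137) and brown (243,273) and (307,254). Next I measure with masks and rays.

```bash
cat > h.py <<'E'
import numpy as np,cv2
def load(n): return dict(np.load(n+"0.npz"))
def cloud(d):
    z=d["range_z"];v,u=np.indices(z.shape);K=d["mtx"]
    p=np.stack([(u-K[0,2])/K[0,0]*z,(v-K[1,2])/K[1,1]*z,z],-1)
    return p@d["pose"][:3,:3].T+d["pose"][:3,3]
def plane(d,uv,h):
    uv=np.atleast_2d(uv).astype(float);K=d["mtx"];r=np.c_[(uv-K[:2,2][None])/K[0,0],np.ones(len(uv))]@d["pose"][:3,:3].T
    o=d["pose"][:3,3];return o+r*((h-o[2])/r[:,2])[:,None]
def rect(p):
    (c,s,a)=cv2.minAreaRect((p[:,:2]*1000).astype(np.float32));return np.round(c,1),np.round(s,1),round(a,1)
E
python3 - <<'E'
from h import *
for n,box in(("top",(190,195,280,252)),("scene",(275,180,385,242))):
    d=load(n);P=cloud(d);hsv=cv2.cvtColor(d["image"],cv2.COLOR_BGR2HSV);H,S,V=cv2.split(hsv)
    R=np.zeros(H.shape,bool);R[box[1]:box[3],box[0]:box[2]]=1
    v,u=np.nonzero(R&(P[...,2]>.03)&(P[...,2]<.058)&(V>100));print(n,"winder cloud",rect(P[v,u]))
    v,u=np.nonzero(R&(S<40)&(V>150));print(" white rays52",rect(plane(d,np.c_[u,v],.052)),len(u))
    m=R&(H>5)&(H<22)&(S>150)&(V>120);v,u=np.nonzero(m);print(" fin n",len(u),"z",np.percentile(P[m][:,2],[5,50,95]),"top",rect(plane(d,np.c_[u,v],.081)),"cloudtop",np.median(P[m&(P[...,2]>.073)],0))
    m=R&(P[...,2]>.065)&(V<90);v,u=np.nonzero(m);print(" knob n",len(u),np.c_[u,v].mean(0),"zmax",np.percentile(P[m][:,2],[5,50,90,100]),P[m&(P[...,2]>np.percentile(P[m][:,2],60)-.004)].mean(0))
    m=R&(H>45)&(H<85)&(S>100);v,u=np.nonzero(m&(P[...,2]<.045));print(" green rim(all)",rect(plane(d,np.c_[u,v],.039)))
    m=(H>100)&(H<130)&(S>150)&(V>80);k,l,st,ce=cv2.connectedComponentsWithStats(m.astype(np.uint8))
    for i in np.argsort(-st[1:,4])[:2]+1:
        q=l==i;v,u=np.nonzero(q);print(" blue",st[i],rect(plane(d,np.c_[u,v],.03)),np.percentile(P[q][:,2],[2,50,98]), rect(P[q&(P[...,2]>.022)]) if (q&(P[...,2]>.022)).sum()>5 else 0)
d=load("top");s=cv2.resize(d["image"][185:260,185:290],None,fx=7,fy=7,interpolation=cv2.INTER_CUBIC)
cv2.imwrite("pics/wcrop.png",s)
E
```

```text
top winder cloud (array([513.3, 151.9]), array([148.8, 287.2]), 6.7)
 white rays52 (array([513.7, 150.3]), array([148.9, 284.4]), 6.7) 2398
 fin n 41 z [0.0636048  0.08268452 0.08724257] top (array([535.8, 112.1]), array([107. ,  23.1]), 68.1) cloudtop [0.5237547  0.08049463 0.08297549]
 knob n 32 [223.96875 220.71875] zmax [0.10012374 0.11447158 1.71396232 1.71396232] [0.50035233 0.15382915 0.47937156]
 green rim(all) (array([518. , 131.4]), array([117.5, 183.2]), 6.6)
 blue [ 321  184   43   51 1584] (array([ 564.7, -246.8]), array([172.7, 132.7]), 9.5) [-0.00335603  0.00662892  0.03457322] (array([ 534.4, -136.8]), array([177.5, 369. ]), 14.6)
 blue [351 156   4  11  31] (array([ 745.8, -293.5]), array([38.9, 10. ]), 7.4) [0.04664274 0.05420835 0.06196502] (array([ 740.3, -289.2]), array([39.1, 11.6]), 5.2)
scene winder cloud (array([520.1, 154. ]), array([148.1, 279.6]), 6.9)
 white rays52 (array([536.5, 154.4]), array([181.3, 282.7]), 6.6) 2315
 fin n 87 z [0.06002435 0.07596461 0.08266662] top (array([548.6, 115.5]), array([117. ,  37.8]), 68.0) cloudtop [0.52989385 0.07982774 0.07988307]
 knob n 65 [341.92307692 203.96923077] zmax [0.08043053 0.10544525 1.04245765 1.04245765] [0.82569795 0.20959416 0.40370324]
 green rim(all) (array([525.5,  79.1]), array([129.7,  74.1]), 7.8)
 blue [ 180  179   51   46 1864] (array([ 577. , -243.4]), array([196.6, 138.4]), 9.6) [0.00027658 0.00683703 0.03217747] (array([985.5, -59.7]), array([1106.6,  161.4]), 24.2)
 blue [533 139  27  40 546] (array([ 76.4, 876.2]), array([ 66.8, 263.4]), 64.3) [-0.65660161 -0.56822731 -0.41977297] 0
```

View pics/wcrop.png

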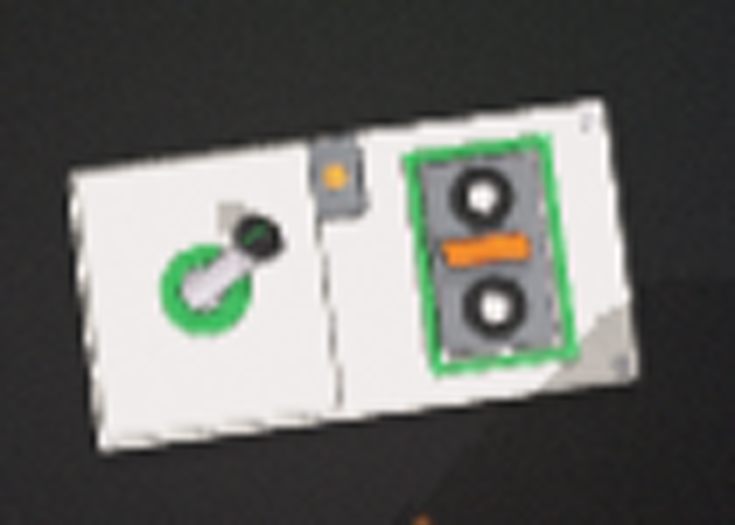

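The crop shows the ring (crank axis) at px (214.4,226.3), the knob at (221.7,218.9), pointing winder +x/-y, and the cassette fin at about (254.5,220.7). The brake is at (233.5,210.5).

Run:
```python
from h import *
d=load("top");P=cloud(d);hsv=cv2.cvtColor(d["image"],cv2.COLOR_BGR2HSV);H,S,V=cv2.split(hsv)
c=np.array([.5135,.151]);a=np.radians(6.7);Rw=np.array([[np.cos(a),-np.sin(a)],[np.sin(a),np.cos(a)]])
w=lambda p:np.round(((np.asarray(p)[...,:2]-c)@Rw)*1000,1)
R=np.zeros(H.shape,bool);R[216:236,205:224]=1
m=R&(H>45)&(H<85)&(S>80);v,u=np.nonzero(m);k=np.c_[u,v]
q=plane(d,k[(k[:,0]<218)],.052)
A=np.c_[2*q[:,:2],np.ones(len(q))];s=np.linalg.lstsq(A,(q[:,:2]**2).sum(1),rcond=None)[0];print("ring",s[:2],w(s[:2]))
R[:]=0;R[212:227,214:230]=1
m=R&(V<110)&(P[...,2]<.2);v,u=np.nonzero(m);print("knob px",rect(np.c_[u,v]/1000),len(u),np.round(np.percentile(P[m][:,2],[10,50,75,90,95]),3))
t=m&(P[...,2]>.105);print(P[t].mean(0),t.sum(),w(P[t].mean(0)))
for h in(.095,.105,.115):print(h,plane(d,(221.7,218.9),h)[0],w(plane(d,(221.7,218.9),h)[0]))
print("fin",plane(d,(185+486/7,185+250/7),.081),w(plane(d,(185+486/7,185+250/7),.081)))
e=load("scene");Q=cloud(e);he=cv2.cvtColor(e["image"],cv2.COLOR_BGR2HSV)
R[:]=0;R[192:215,335:352]=1;m=R&(he[...,2]<90)&(Q[...,2]<.2);v,u=np.nonzero(m);print("scene knob",u.min(),u.max(),v.min(),v.max(),np.round(np.percentile(Q[m][:,2],[5,50,95]),3),np.median(Q[m],0),w(np.median(Q[m],0)))
for h in(.09,.095,.1,.115):print(h,plane(e,(u.mean(),v.mean()),h)[0])
```

```text
ring [0.50678175 0.22884036] [ 2.4 78.1]
knob px (array([221.5, 218.5]), array([5., 5.]), 90.0) 31 [0.107 0.114 0.117 0.12  0.121]
[0.52905862 0.19366027 0.1147412 ] 28 [20.4 40.6]
0.095 [0.52877625 0.1938279  0.095     ] [20.2 40.8]
0.105 [0.52799304 0.19275027 0.105     ] [19.3 39.8]
0.115 [0.52720984 0.19167263 0.115     ] [18.4 38.8]
fin [[0.52153936 0.0772227  0.081     ]] [[ -0.6 -74.2]]
scene knob 343 347 196 207 [0.08  0.101 0.116] [0.54003625 0.19645296 0.10134317] [31.7 42. ]
0.09 [0.52979437 0.19595174 0.09      ]
0.095 [0.53466355 0.19618455 0.095     ]
0.1 [0.53953273 0.19641736 0.1       ]
0.115 [0.55414028 0.19711579 0.115     ]
```

```bash
python3 -m crank '[{"dp":[0.35,0.96,0.07],"angular":[0,0,0]},{"dp":[0.35,0.96,0.07],"angular":[0,0,0]},{"dp":[0.35,0.96,0.07],"angular":[0,0,0]},{"dp":[0.35,0.96,0.07],"angular":[0,0,0]},{"dp":[0.35,0.96,0.07],"angular":[0,0,0]},{"dp":[0.35,0.96,0.07],"angular":[0,0,7.32]},{"dp":[0.35,0.96,0.07],"angular":[0,0,7.32]},{"dp":[0.35,0.96,0.07],"angular":[0,0,7.32]},{"dp":[0.35,0.96,0.07],"angular":[0,0,7.32]},{"dp":[0.35,0.96,0.07],"angular":[0,0,7.32]},{"dp":[0.35,0.96,0.07],"angular":[0,0,7.32]},{"dp":[0.35,0.96,0.07],"angular":[0,0,7.32]},{"dp":[0.35,0.96,0.07],"angular":[0,0,7.32]},{"dp":[0.35,0.96,0.07],"angular":[0,0,7.32]},{"dp":[0.35,0.96,0.07],"angular":[0,0,7.32]},{"dp":[0.35,0.96,0.07],"angular":[0,0,0]},{"dp":[0.35,0.96,0.07],"angular":[0,0,0]},{"dp":[0.35,0.96,0.07],"angular":[0,0,0]},{"dp":[0.35,0.96,0.07],"angular":[0,0,0]},{"dp":[0.35,0.96,0.07],"angular":[0,0,0]}]'
python3 -m crank '[{"dp":[0.35,0.96,0.05],"angular":[0,0,0]},{"dp":[0.35,0.96,0.05],"angular":[0,0,0]},{"dp":[0.35,0.96,0.05],"angular":[0,0,0]},{"dp":[0.35,0.96,0.05],"angular":[0,0,0]},{"dp":[0.35,0.96,0.05],"angular":[0,0,0]},{"dp":[0,0,0],"angular":[0,0,0]},{"dp":[0,0,0],"angular":[0,0,0]},{"dp":[0,0,0],"angular":[0,0,0]}]'
python3 - <<'E'
from station import sense, vision
import cv2,numpy as np
from scipy.spatial.transform import Rotation as R
s=sense();T=np.eye(4);T[:3,:3]=R.from_quat(s["tool_rot"]).as_matrix();T[:3,3]=s["tcp_pos"]
d=vision.snapshot("wrist");d["pose"]=T@d.pop("mount");np.savez("w10.npz",**d);cv2.imwrite("pics/w1.png",d["image"]);print(T,d["pose"])
E
```

```text
t: 2.1
tcp_pos: [0.459, 0.0041, 0.2902]
tool_rot: [0.665, 0.747, -0.0, -0.0]
force: [0.3, -0.4, 0.0]
finger_gap: 0.999
gripper_force: 0.0
t: 2.9
tcp_pos: [0.5108, 0.1461, 0.2974]
tool_rot: [0.665, 0.747, -0.001, -0.0]
force: [-1.1, 1.0, -0.4]
finger_gap: 0.997
gripper_force: 0.0
[[-1.15925347e-01  9.93256776e-01 -1.51365400e-03  5.10849426e-01]
 [ 9.93257852e-01  1.15924605e-01 -5.69697409e-04  1.46110196e-01]
 [-3.90386071e-04 -1.56949109e-03 -9.99998692e-01  2.97372818e-01]
 [ 0.00000000e+00  0.00000000e+00  0.00000000e+00  1.00000000e+00]] [[ 0.9931316   0.11177432  0.03458507  0.50329921]
 [ 0.11698088 -0.94287055 -0.31194647  0.22585079]
 [-0.00225836  0.31384969 -0.94946999  0.42209552]
 [ 0.          0.          0.          1.        ]]
```

View pics/w1.png

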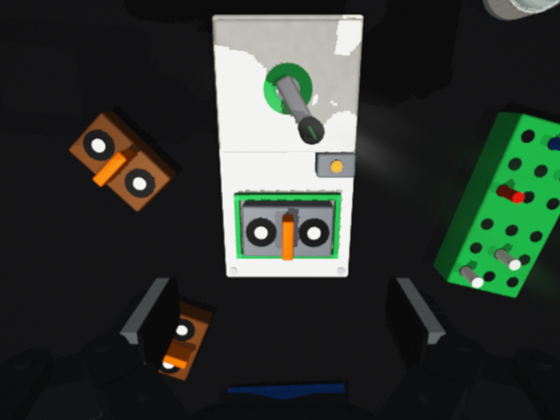

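The wrist view shows the ring centre at about (288,88), the knob top at about (311,131), the brake at (336,165), and the orange fin at about (288,237).

Run:
```python
from h import *
d=load("w1");P=cloud(d);hsv=cv2.cvtColor(d["image"],cv2.COLOR_BGR2HSV);H,S,V=cv2.split(hsv)
c=np.array([.5135,.151]);a=np.radians(6.7);Rw=np.array([[np.cos(a),-np.sin(a)],[np.sin(a),np.cos(a)]])
w=lambda p:np.round(((np.asarray(p)[...,:2]-c)@Rw)*1000,1)
def reg(x0,y0,x1,y1):
    R=np.zeros(H.shape,bool);R[y0:y1,x0:x1]=1;return R
m=reg(205,5,375,285)&(P[...,2]>.045)&(P[...,2]<.057);print("winder",rect(P[m]))
m=reg(255,55,320,120)&(H>45)&(H<85)&(S>80);v,u=np.nonzero(m);q=plane(d,np.c_[u,v],.053);(x,y),r=cv2.minEnclosingCircle((q[:,:2]*1000).astype(np.float32));print("ring",x,y,r,np.median(P[m][:,2]),w([x/1000,y/1000]))
m=reg(290,105,335,155)&(P[...,2]>.07)&(P[...,2]<.15);z=P[m][:,2];print("knob z",np.percentile(z,[5,25,50,75,95,99]))
t=m&(P[...,2]>np.percentile(z,95)-.005)&(V<90);(x,y),r=cv2.minEnclosingCircle((P[t][:,:2]*1000).astype(np.float32));print("knobtop",x,y,r,P[t].mean(0),w([x/1000,y/1000]),t.sum())
m=reg(310,150,360,180);print("brake z",np.percentile(P[m][:,2],[20,50,80]));m&=P[...,2]>.062;print(rect(P[m]),w(P[m].mean(0)))
m=reg(250,185,325,265)&(H>5)&(H<22)&(S>150);print("fin z",np.percentile(P[m][:,2],[5,50,95]));m&=P[...,2]>.074;print(rect(P[m]),w(P[m].mean(0)))
m=reg(270,80,300,110)&(S<60)&(P[...,2]>.056)&(P[...,2]<.12);print("arm z",np.percentile(P[m][:,2],[10,50,90]))
```

```text
winder (array([514.2, 170. ]), array([140.5, 241.3]), 6.9)
ring 507.1086730957031 228.0020294189453 23.683794021606445 0.05510904542717668 [ 2.6 77.2]
knob z [0.07048082 0.07237682 0.11330343 0.11419071 0.11510421 0.11581546]
knobtop 530.7407836914062 196.2924041748047 10.361186027526855 [0.53047403 0.1965308  0.11393395] [22.4 43. ] 439
brake z [0.0264076  0.055168   0.05651423]
(array([503.3, 225.9]), array([0., 0.]), 0.0) [-1.4 75.5]
fin z [0.06708935 0.07990386 0.08111569]
(array([517.7, 142.9]), array([ 11.4, 168.1]), 6.7) [  3.  -69.1]
arm z [0.06786568 0.070744   0.07190753]
```

```bash
python3 -m crank '[{"dp":[0.22,0.56,0],"angular":[0,0,0]},{"dp":[0.22,0.56,0],"angular":[0,0,0]},{"dp":[0.22,0.56,0],"angular":[0,0,0]},{"dp":[0,0,-0.83],"angular":[0,0,0]},{"dp":[0,0,-0.83],"angular":[0,0,0]},{"dp":[0,0,-0.83],"angular":[0,0,0]},{"dp":[0,0,-0.83],"angular":[0,0,0]},{"dp":[0,0,-0.83],"angular":[0,0,0]},{"dp":[0,0,-0.83],"angular":[0,0,0]},{"dp":[0,0,-0.83],"angular":[0,0,0]},{"dp":[0,0,-0.83],"angular":[0,0,0]},{"dp":[0,0,0],"angular":[0,0,0]},{"dp":[0,0,0],"angular":[0,0,0]},{"dp":[0,0,0],"angular":[0,0,0]}]'
```

```text
t: 4.35
tcp_pos: [0.5325, 0.1976, 0.0998]
tool_rot: [0.665, 0.747, 0.001, 0.001]
force: [-0.6, -0.4, -1.0]
finger_gap: 1.002
gripper_force: 0.0
```

```bash
python3 -m crank '[{"dp":[-0.06,-0.04,-0.04],"angular":[0,0,0]},{"dp":[0,0,0],"angular":[0,0,0]},{"dp":[0,0,0],"angular":[0,0,0]},{"dp":[0,0,0],"angular":[0,0,0]},{"dp":[0,0,0],"angular":[0,0,0]},{"dp":[0,0,0],"angular":[0,0,0]},{"dp":[0,0,0],"angular":[0,0,0]},{"dp":[0,0,0],"angular":[0,0,0]},{"dp":[0,0,0],"angular":[0,0,0]},{"dp":[0,0,0],"angular":[0,0,0]}]' 1 40
```

```text
t: 5.35
tcp_pos: [0.5298, 0.196, 0.0978]
tool_rot: [0.665, 0.747, 0.0, 0.0]
force: [-0.6, -0.4, 6.1]
finger_gap: 0.243
gripper_force: 39.6
```

```bash
python3 - <<'E'
import numpy as np
for k in range(20):
    a=np.radians(-153-18*k);print(k,-54-18*(k+1),"[%.3f,%.3f,0]"%(.417*np.cos(a),.417*np.sin(a)))
E
python3 -m crank '[{"dp":[-0.372,-0.189,0],"angular":[0,0,0]},{"dp":[-0.412,-0.065,0],"angular":[0,0,0]},{"dp":[-0.412,0.065,0],"angular":[0,0,0]},{"dp":[-0.372,0.189,0],"angular":[0,0,0]},{"dp":[-0.295,0.295,0],"angular":[0,0,0]},{"dp":[0,0,0],"angular":[0,0,0]},{"dp":[0,0,0],"angular":[0,0,0]}]'
```

```text
0 -72 [-0.372,-0.189,0]
1 -90 [-0.412,-0.065,0]
2 -108 [-0.412,0.065,0]
3 -126 [-0.372,0.189,0]
4 -144 [-0.295,0.295,0]
5 -162 [-0.189,0.372,0]
6 -180 [-0.065,0.412,0]
7 -198 [0.065,0.412,0]
8 -216 [0.189,0.372,0]
9 -234 [0.295,0.295,0]
10 -252 [0.372,0.189,0]
11 -270 [0.412,0.065,0]
12 -288 [0.412,-0.065,0]
13 -306 [0.372,-0.189,0]
14 -324 [0.295,-0.295,0]
15 -342 [0.189,-0.372,0]
16 -360 [0.065,-0.412,0]
17 -378 [-0.065,-0.412,0]
18 -396 [-0.189,-0.372,0]
19 -414 [-0.295,-0.295,0]
t: 6.05
tcp_pos: [0.4737, 0.2043, 0.0977]
tool_rot: [0.665, 0.747, -0.0, 0.0]
force: [-0.2, -2.9, 5.9]
finger_gap: 0.244
gripper_force: 40.2
```

```bash
python3 -m crank '[{"dp":[-0.189,0.372,0],"angular":[0,0,0]},{"dp":[-0.065,0.412,0],"angular":[0,0,0]},{"dp":[0.065,0.412,0],"angular":[0,0,0]},{"dp":[0.189,0.372,0],"angular":[0,0,0]},{"dp":[0.295,0.295,0],"angular":[0,0,0]},{"dp":[0,0,0],"angular":[0,0,0]},{"dp":[0,0,0],"angular":[0,0,0]}]'
python3 -m crank '[{"dp":[0.372,0.189,0],"angular":[0,0,0]},{"dp":[0.412,0.065,0],"angular":[0,0,0]},{"dp":[0.412,-0.065,0],"angular":[0,0,0]},{"dp":[0,0,0],"angular":[0,0,0]},{"dp":[0,0,0],"angular":[0,0,0]}]'
```

```text
t: 6.75
tcp_pos: [0.4811, 0.2597, 0.0977]
tool_rot: [0.664, 0.747, -0.002, -0.0]
force: [-1.3, -3.5, 7.4]
finger_gap: 0.241
gripper_force: 40.4
t: 7.25
tcp_pos: [0.5157, 0.267, 0.0977]
tool_rot: [0.665, 0.747, -0.002, -0.002]
force: [-3.2, 0.4, 7.8]
finger_gap: 0.241
gripper_force: 40.6
```

```bash
cat > f.py <<'E'
from station import sense
import numpy as np
s=sense();r=s["tcp_pos"][:2]-[.507,.228];R=np.hypot(*r);n=r/R;t=np.array([n[1],-n[0]]);f=s["force"][:2]
print("phi %.1f R %.1fmm  Ft %.2f Fr %.2f"%(np.degrees(np.arctan2(r[1],r[0])),R*1e3,f@t,f@n))
E
python3 f.py; python3 -m crank '[{"dp":[0.372,-0.189,0],"angular":[0,0,0]},{"dp":[0.295,-0.295,0],"angular":[0,0,0]},{"dp":[0,0,0],"angular":[0,0,0]}]' |sed -n 1p; python3 f.py
```

```text
phi 77.4 R 39.9mm  Ft -3.22 Fr -0.27
t: 7.55
phi 41.2 R 39.3mm  Ft -3.18 Fr -0.47
```

```bash
python3 -m crank '[{"dp":[0.189,-0.372,0],"angular":[0,0,0]},{"dp":[0.065,-0.412,0],"angular":[0,0,0]},{"dp":[0,0,0],"angular":[0,0,0]}]' |sed -n 1p; python3 f.py
```

```text
t: 7.85
phi 3.6 R 38.9mm  Ft -3.87 Fr 0.23
```

```bash
python3 -m crank '[{"dp":[-0.065,-0.412,0],"angular":[0,0,0]},{"dp":[-0.189,-0.372,0],"angular":[0,0,0]}]' |sed -n 1p; python3 f.py;python3 -m crank '[{"dp":[0,0,0],"angular":[0,0,0]}]' |sed -n 1p; python3 f.py
```

```text
t: 8.05
phi -27.3 R 39.0mm  Ft -19.10 Fr -2.93
t: 8.15
phi -33.0 R 39.0mm  Ft -3.56 Fr -0.41
```

```bash
python3 -m crank '[{"dp":[-0.295,-0.295,0],"angular":[0,0,0]},{"dp":[-0.372,-0.189,0],"angular":[0,0,0]}]' |sed -n 1p; python3 f.py;python3 -m crank '[{"dp":[0,0,0],"angular":[0,0,0]}]' |sed -n 1p; python3 f.py
```

```text
t: 8.35
phi -60.2 R 39.2mm  Ft -17.96 Fr -1.62
t: 8.45
phi -67.2 R 39.4mm  Ft -4.74 Fr 0.98
```

```bash
python3 -m crank '[{"dp":[-0.412,-0.065,0],"angular":[0,0,0]},{"dp":[-0.412,0.065,0],"angular":[0,0,0]}]' |sed -n 1p; python3 f.py;python3 -m crank '[{"dp":[0,0,0],"angular":[0,0,0]}]' |sed -n 1p; python3 f.py
```

```text
t: 8.65
phi -92.6 R 39.2mm  Ft -20.65 Fr 14.72
t: 8.75
phi -102.5 R 40.0mm  Ft -5.91 Fr 5.03
```

```bash
python3 -m crank '[{"dp":[-0.372,0.189,0],"angular":[0,0,0]},{"dp":[-0.295,0.295,0],"angular":[0,0,0]}]' |sed -n 1p; python3 f.py;python3 -m crank '[{"dp":[0,0,0],"angular":[0,0,0]}]' |sed -n 1p; python3 f.py
```

```text
t: 8.95
phi -136.7 R 40.4mm  Ft -19.10 Fr 8.80
t: 9.05
phi -143.3 R 40.9mm  Ft -3.52 Fr 2.13
```

```bash
python3 -m crank '[{"dp":[-0.189,0.372,0],"angular":[0,0,0]},{"dp":[-0.065,0.412,0],"angular":[0,0,0]}]' |sed -n 1p; python3 f.py;python3 -m crank '[{"dp":[0,0,0],"angular":[0,0,0]}]' |sed -n 1p; python3 f.py
```

```text
t: 9.25
phi -176.6 R 41.2mm  Ft -8.49 Fr -1.23
t: 9.35
phi 179.1 R 41.2mm  Ft -0.42 Fr 0.77
```

```bash
python3 -m crank '[{"dp":[0.016,0.208,0],"angular":[0,0,0]},{"dp":[0.049,0.203,0],"angular":[0,0,0]}]' |sed -n 1p; python3 f.py;python3 -m crank '[{"dp":[0,0,0],"angular":[0,0,0]}]' |sed -n 1p; python3 f.py;python3 -m crank '[{"dp":[0,0,0],"angular":[0,0,0]},{"dp":[0,0,0],"angular":[0,0,0]}]' |sed -n 1p; python3 f.py
```

```text
t: 9.55
phi 162.0 R 41.2mm  Ft -1.29 Fr -0.55
t: 9.65
phi 160.8 R 41.2mm  Ft 1.15 Fr 0.52
t: 9.85
phi 161.1 R 41.1mm  Ft 0.81 Fr 0.16
```

```bash
python3 -m crank '[{"dp":[0,0,0],"angular":[0,0,0]},{"dp":[0,0,0],"angular":[0,0,0]},{"dp":[0,0,0],"angular":[0,0,0]},{"dp":[0,0,0],"angular":[0,0,0]},{"dp":[0,0,0],"angular":[0,0,0]},{"dp":[0,0,0],"angular":[0,0,0]},{"dp":[0,0,0],"angular":[0,0,0]},{"dp":[0,0,0.3],"angular":[0,0,0]},{"dp":[0,0,0.8],"angular":[0,0,0]},{"dp":[0,0,0.8],"angular":[0,0,0]},{"dp":[0,0,0.8],"angular":[0,0,0]},{"dp":[0,0,0.8],"angular":[0,0,0]},{"dp":[0,0,0.8],"angular":[0,0,0]},{"dp":[0.4,-0.9,0],"angular":[0,0,0]},{"dp":[0.4,-0.9,0],"angular":[0,0,0]},{"dp":[0.4,-0.9,0],"angular":[0,0,0]},{"dp":[0,0,0],"angular":[0,0,0]},{"dp":[0,0,0],"angular":[0,0,0]},{"dp":[0,0,0],"angular":[0,0,0]}]' 0
python3 - <<'E'
from station import sense, vision
import cv2,numpy as np
from scipy.spatial.transform import Rotation as R
from h import *
s=sense();T=np.eye(4);T[:3,:3]=R.from_quat(s["tool_rot"]).as_matrix();T[:3,3]=s["tcp_pos"]
d=vision.snapshot("wrist");d["pose"]=T@d.pop("mount");np.savez("w20.npz",**d);cv2.imwrite("pics/w2.png",d["image"])
for n in("w1","w2"):
    d=load(n);P=cloud(d);H,S,V=cv2.split(cv2.cvtColor(d["image"],cv2.COLOR_BGR2HSV))
    m=(H>5)&(H<22)&(S>150)&(V>150)&(abs(P[...,2]-.081)<.005)&(np.hypot(P[...,0]-.5215,P[...,1]-.08)<.04)
    m=cv2.erode(m.astype(np.uint8),np.ones((3,3)))>0
    print(n,m.sum(),rect(P[m]),P[m].mean(0))
E
```

```text
t: 11.75
tcp_pos: [0.5034, 0.1602, 0.2266]
tool_rot: [0.665, 0.747, -0.0, -0.0]
force: [-0.4, 0.8, 0.9]
finger_gap: 0.999
gripper_force: 0.0
w1 330 (array([525. ,  80.5]), array([ 9.3, 39.8]), 6.7) [0.52483263 0.08084897 0.08018847]
w2 459 (array([524.7,  81. ]), array([10. , 41.2]), 5.9) [0.52458469 0.08168167 0.08018165]
```

View pics/w2.png

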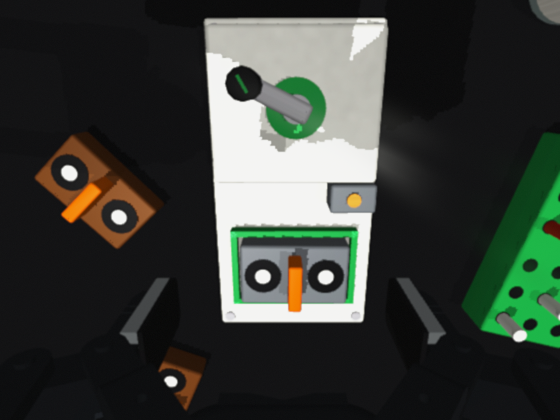

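The knob (243,83) is free and stands at winder -x/+y. The cassette is still in the dock, with its fin at (295,284).

```bash
python3 -m crank '[{"dp":[0.237,-0.88,0],"angular":[0,0,0]},{"dp":[0.237,-0.88,0],"angular":[0,0,0]},{"dp":[0.237,-0.88,0],"angular":[0,0,0]},{"dp":[0,0,-0.8],"angular":[0,0,0]},{"dp":[0,0,-0.8],"angular":[0,0,0]},{"dp":[0,0,-0.8],"angular":[0,0,0]},{"dp":[0,0,-0.8],"angular":[0,0,0]},{"dp":[0,0,-0.8],"angular":[0,0,0]},{"dp":[0,0,-0.8],"angular":[0,0,0]},{"dp":[0,0,0],"angular":[0,0,0]},{"dp":[0,0,0],"angular":[0,0,0]},{"dp":[0,0,0],"angular":[0,0,0]}]'
```

```text
t: 13.0
tcp_pos: [0.5261, 0.0809, 0.0835]
tool_rot: [0.664, 0.747, 0.001, 0.001]
force: [0.1, -0.2, -0.2]
finger_gap: 1.004
gripper_force: 0.0
```

```bash
python3 -m crank '[{"dp":[-0.04,0,-0.22],"angular":[0,0,0]},{"dp":[0,0,0],"angular":[0,0,0]},{"dp":[0,0,0],"angular":[0,0,0]},{"dp":[0,0,0],"angular":[0,0,0]},{"dp":[0,0,0],"angular":[0,0,0]},{"dp":[0,0,0],"angular":[0,0,0]},{"dp":[0,0,0],"angular":[0,0,0]},{"dp":[0,0,0],"angular":[0,0,0]},{"dp":[0,0,0],"angular":[0,0,0]},{"dp":[0,0,0],"angular":[0,0,0]},{"dp":[0,0,0],"angular":[0,0,0]},{"dp":[0,0,0],"angular":[0,0,0]}]' 1 50
python3 -m crank '[{"dp":[0,0,0.2],"angular":[0,0,0]},{"dp":[0,0,0.2],"angular":[0,0,0]},{"dp":[0,0,0.2],"angular":[0,0,0]},{"dp":[0,0,0.3],"angular":[0,0,0]},{"dp":[0,0,0.5],"angular":[0,0,0]},{"dp":[0,0,0.5],"angular":[0,0,0]},{"dp":[0,0,0.5],"angular":[0,0,0]},{"dp":[0,0,0.5],"angular":[0,0,0]},{"dp":[0,0,0.5],"angular":[0,0,0]},{"dp":[0,0,0.5],"angular":[0,0,0]},{"dp":[0,0,0],"angular":[0,0,0]},{"dp":[0,0,0],"angular":[0,0,0]},{"dp":[0,0,0],"angular":[0,0,0]}]'
python3 - <<'E'
from h import *
d=load("top");P=cloud(d)
R=np.zeros(P.shape[:2],bool);R[175:245,312:372]=1
m=R&(P[...,2]>.02)&(P[...,2]<.042);print("tray cloud",rect(P[m]))
H,S,V=cv2.split(cv2.cvtColor(d["image"],cv2.COLOR_BGR2HSV));m=R&(H>100)&(H<130)&(S>150);m=cv2.morphologyEx(m.astype(np.uint8),cv2.MORPH_OPEN,np.ones((3,3)))
v,u=np.nonzero(m);print(rect(plane(d,np.c_[u,v],.03)));v,u=np.nonzero((m>0)&(abs(P[...,2]-.005)<.006));print("floor",rect(plane(d,np.c_[u,v],.005)))
E
```

```text
t: 14.2
tcp_pos: [0.5245, 0.0804, 0.0761]
tool_rot: [0.665, 0.747, 0.0, 0.0]
force: [0.7, 0.3, 4.5]
finger_gap: 0.128
gripper_force: 51.1
t: 15.5
tcp_pos: [0.5234, 0.0805, 0.1922]
tool_rot: [0.665, 0.747, -0.001, -0.001]
force: [0.2, 0.1, -2.4]
finger_gap: 0.129
gripper_force: 50.3
tray cloud (array([ 563.4, -247.4]), array([170.2, 131.8]), 9.6)
(array([ 564.4, -245.8]), array([172.9, 134.8]), 9.5)
floor (array([ 569.4, -249.1]), array([170.1, 136.4]), 9.3)
```

```bash
python3 -m crank '[{"dp":[0.05,-0.4,0],"angular":[0,0,0]},{"dp":[0.113,-0.85,0],"angular":[0,0,0]},{"dp":[0.113,-0.85,0],"angular":[0,0,0.7]},{"dp":[0.113,-0.85,0],"angular":[0,0,0.7]},{"dp":[0.113,-0.85,0],"angular":[0,0,0.7]},{"dp":[0.113,-0.85,0],"angular":[0,0,0.7]},{"dp":[0.113,-0.85,0],"angular":[0,0,0]},{"dp":[0.113,-0.85,0],"angular":[0,0,0]},{"dp":[0.113,-0.85,0],"angular":[0,0,0]},{"dp":[0.113,-0.85,0],"angular":[0,0,0]},{"dp":[0.113,-0.85,0],"angular":[0,0,0]},{"dp":[0.113,-0.85,0],"angular":[0,0,0]},{"dp":[0.113,-0.85,0],"angular":[0,0,0]},{"dp":[0.05,-0.4,0],"angular":[0,0,0]},{"dp":[0,0,0],"angular":[0,0,0]},{"dp":[0,0,0],"angular":[0,0,0]},{"dp":[0,0,0],"angular":[0,0,0]}]'
python3 - <<'E'
from station import vision
import cv2,numpy as np
d=vision.snapshot("scene");cv2.imwrite("pics/s3.png",cv2.resize(d["image"][90:300,110:410],None,fx=2.5,fy=2.5))
E
```

```text
t: 17.2
tcp_pos: [0.5672, -0.248, 0.1925]
tool_rot: [0.646, 0.763, 0.0, -0.001]
force: [-0.4, -0.1, -2.8]
finger_gap: 0.125
gripper_force: 50.3
```

View pics/s3.png

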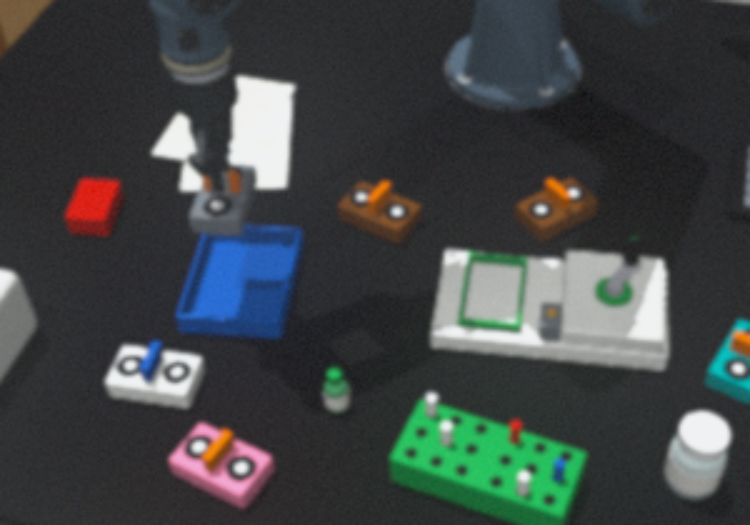

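The cassette hangs level at about (222,205) above the tray, the dock is empty and the rest is undisturbed. Lowering now.

```bash
python3 -m crank '[{"dp":[-0.05,0,-0.4],"angular":[0,0,0]},{"dp":[-0.05,0,-0.6],"angular":[0,0,0]},{"dp":[0,0,-0.6],"angular":[0,0,0]},{"dp":[0,0,-0.6],"angular":[0,0,0]},{"dp":[0,0,-0.6],"angular":[0,0,0]},{"dp":[0,0,-0.6],"angular":[0,0,0]},{"dp":[0,0,-0.4],"angular":[0,0,0]},{"dp":[0,0,-0.2],"angular":[0,0,0]},{"dp":[0,0,-0.1],"angular":[0,0,0]},{"dp":[0,0,0],"angular":[0,0,0]},{"dp":[0,0,0],"angular":[0,0,0]},{"dp":[0,0,0],"angular":[0,0,0]}]'
```

```text
t: 18.45
tcp_pos: [0.5653, -0.2498, 0.0706]
tool_rot: [0.646, 0.763, 0.0, 0.001]
force: [0.6, -0.8, -2.3]
finger_gap: 0.13
gripper_force: 50.3
```

```bash
python3 -m crank '[{"dp":[0,0,-0.1],"angular":[0,0,0]},{"dp":[0,0,-0.1],"angular":[0,0,0]},{"dp":[0,0,-0.1],"angular":[0,0,0]},{"dp":[0,0,-0.1],"angular":[0,0,0]},{"dp":[0,0,-0.05],"angular":[0,0,0]},{"dp":[0,0,-0.02],"angular":[0,0,0]},{"dp":[0,0,0],"angular":[0,0,0]},{"dp":[0,0,0],"angular":[0,0,0]}]'
python3 -m crank '[{"dp":[0,0,-0.02],"angular":[0,0,0]},{"dp":[0,0,-0.02],"angular":[0,0,0]},{"dp":[0,0,0],"angular":[0,0,0]},{"dp":[0,0,0],"angular":[0,0,0]}]'
```

```text
t: 19.25
tcp_pos: [0.5648, -0.2495, 0.0557]
tool_rot: [0.646, 0.763, 0.0, 0.0]
force: [-0.3, -0.1, -1.9]
finger_gap: 0.128
gripper_force: 50.3
t: 19.65
tcp_pos: [0.5648, -0.2495, 0.0545]
tool_rot: [0.646, 0.763, -0.0, -0.0]
force: [-0.6, -0.1, -1.4]
finger_gap: 0.13
gripper_force: 50.3
```

```bash
python3 -m crank '[{"dp":[0,0,-0.02],"angular":[0,0,0]},{"dp":[0,0,-0.02],"angular":[0,0,0]},{"dp":[0,0,0],"angular":[0,0,0]},{"dp":[0,0,0],"angular":[0,0,0]}]'
```

```text
t: 20.05
tcp_pos: [0.5649, -0.2496, 0.0542]
tool_rot: [0.646, 0.763, 0.0, 0.0]
force: [-0.8, 1.1, 6.6]
finger_gap: 0.128
gripper_force: 51.3
```

```bash
python3 -m crank '[{"dp":[0,0,0],"angular":[0,0,0]},{"dp":[0,0,0],"angular":[0,0,0]},{"dp":[0,0,0],"angular":[0,0,0]},{"dp":[0,0,0],"angular":[0,0,0]},{"dp":[0,0,0],"angular":[0,0,0]},{"dp":[0,0,0],"angular":[0,0,0]},{"dp":[0,0,0],"angular":[0,0,0]},{"dp":[0,0,0.3],"angular":[0,0,0]},{"dp":[0,0,0.8],"angular":[0,0,0]},{"dp":[0,0,0.8],"angular":[0,0,0]},{"dp":[0,0,0.8],"angular":[0,0,0]},{"dp":[0,0,0.8],"angular":[0,0,0]},{"dp":[0,0,0.8],"angular":[0,0,0]},{"dp":[0,0,0.8],"angular":[0,0,0]},{"dp":[0,-0.9,0],"angular":[0,0,0]},{"dp":[0,-0.9,0],"angular":[0,0,0]},{"dp":[0,0,0],"angular":[0,0,0]},{"dp":[0,0,0],"angular":[0,0,0]},{"dp":[0,0,0],"angular":[0,0,0]}]' 0
python3 - <<'E'
from station import sense,vision
import cv2
d=vision.snapshot("scene");cv2.imwrite("pics/s4.png",cv2.resize(d["image"][90:300,110:410],None,fx=2.5,fy=2.5))
E
```

```text
t: 21.95
tcp_pos: [0.5644, -0.3025, 0.2063]
tool_rot: [0.646, 0.763, 0.0, -0.001]
force: [-1.0, 0.1, 0.0]
finger_gap: 1.001
gripper_force: 0.0
```

View pics/s4.png

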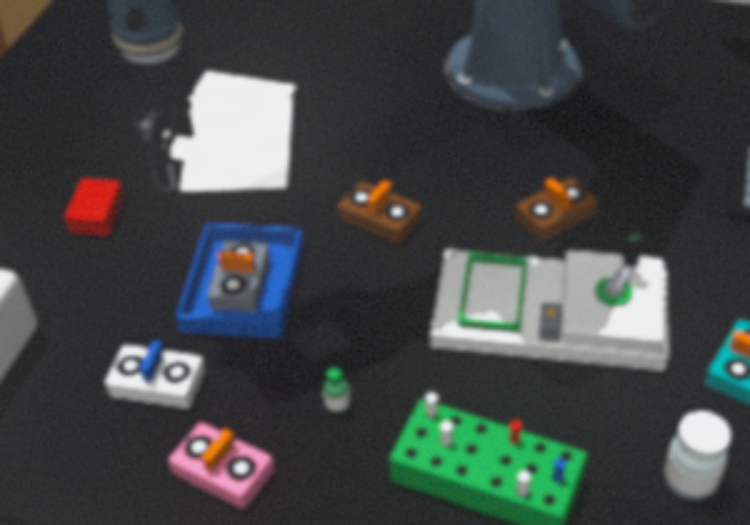

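The cassette lies flat in the middle of the tray at about (240,275), and the gripper is clear of everything.

```bash
python3 -c "
from station import order
print(order.sign_off())"
```

```text
the job is handed in; nothing more can be done
None
```

I cranked the winder until the resistance dropped, stopping an estimated 54° or less past it, then set the cassette flat in the middle of the blue tray, let go and handed the job in at about 22 s; the hand-in returned no verdict.

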